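Nudge two cast roundels into their drying-board pockets

TASK

Two plaster roundels, a large and a small disc, lie loose on top of the wooden drying board. Push each one with the fingertips across the board until it drops into the round pocket of its own size and lies flat and flush in it; slide them only, never lift one off the board. Leave the petal tile, the tape roll and the cuff round the board where they are.

Things in the scene. Friction and masses are not known exactly. Their poses are not given: they have to be found in the camera images.
- board: Flat wooden drying board with a darker wooden edging, 240 mm (its x) by 280 mm (its y), 22 mm high, fixed to the worktop. Origin at the centre of its underside, z up, its x points roughly away from the robot. The top is flat and free of rims; two round pockets, both 12 mm deep, are sunk in its farther half, so a seated roundel's underside lies 10 mm above the worktop. Left and right below mean +y and -y of the board.
- pocket_large (a point): Centre of the mouth of the large pocket, level with the board's top (22 mm above the worktop). Pocket 65 mm across, 12 mm deep, flat floor. Left farther quarter of the board.
- pocket_small (a point): Centre of the mouth of the small pocket, level with the board's top. Pocket 47 mm across, 12 mm deep, flat floor. Right farther quarter of the board.
- roundel_large: Loose white plaster disc, 60 mm across, 12 mm thick, about 45 g, with a raised rim and a small boss on top; slides freely. Origin at the centre of its underside, z up. Starts flat on the board's nearer half, on the left or on the right.
- roundel_small: Loose white plaster disc of the same pattern, 42 mm across, 12 mm thick, about 25 g. Origin at the centre of its underside, z up. Starts flat on the board's nearer half, on the other side. It would also fall into the large pocket, and cannot be slid out again.
- petal_tile: Bystander: thin bent white petal tile, 64 x 71 x 11 mm, on the worktop to the right of the board. Origin at the centre of its underside.
- tape: Bystander: roll of tan masking tape lying flat, 68 mm across, 24 mm high, on the worktop to the right of the board. Origin at the centre of its underside.
- cuff: Bystander: small white cast cuff, 46 x 36 x 15 mm, on the worktop to the left of the board. Origin at the centre of its underside.
Mind the look-alikes: they are no part of the job. What is shaped like the roundel_small but black is not meant. What is shaped like the roundel_large but green is not meant.

How it is judged:
At the end, for the whole second after the job is handed in: Each roundel lies at rest in the pocket of its own size: centre within 5 mm of the pocket's centre seen from above, underside within 2.5 mm of the pocket's floor, tilted less than 0.06 rad (horizontal distance between roundel_large and pocket_large below 0.005 m and z of each of roundel_large, roundel_small in the frame of board below 0.0125 m and angle between each of roundel_large, roundel_small's own z axis and vertical below 0.06 rad and linear speed of each of roundel_large, roundel_small below 0.02 m/s and horizontal distance between roundel_small and pocket_small below 0.005 m); the robot touches nothing.
It fails at once if the large roundel is lifted more than 8 mm off the board's top (z of roundel_large in the frame of board above 0.03 m).
It fails at once if the small roundel is lifted more than 8 mm off the board's top (z of roundel_small in the frame of board above 0.03 m).
It fails at once if the petal tile, tape roll or cuff is moved more than 20 mm (distance of any of petal_tile, tape, cuff from where it was at the start of the episode above 0.02 m).
It also fails if it takes over 58 s, if anything falls off the work surface, if the arm or the gripper's body presses on something with over 40 N, if the wrist force passes 120 N, or if a joint passes its speed limit or range.

ROBOT

A 6-joint arm with a two-finger parallel gripper is mounted at the origin on a cart in front of the work surface, level with it; the furniture and walls round the work are solid. World frame = base frame: x ahead of the robot, y to its left, z up, the work surface at z = 0. Lengths are in m, angles in rad, forces in N, time in s.
With the tool pointing down it reaches from about 0.225 to 0.875 m from the base axis. Payload 3.4 kg.
Tool frame: the origin (TCP) lies at the very end of the fingers, on their centre line; the grasp point (between the pads) lies 19 mm behind it; z points along the fingers, y is the direction in which the jaws open and shut (so a half turn about z gives the same grasp; the last joint's range is limited). The gripper opens to 85 mm and grips with 20 to 120 N. Pads are 22 mm wide; open, the fingers measure 114 mm over their backs; the gripper's body (76 mm by 85 mm) begins 54 mm behind the grasp point. The pads swing forward as they close: fully open they stand 13 mm farther back than shut.
Start: joints at [-1.243, 0.276, 1.505, -0, 1.361, -0.121], TCP at [0.249, -0.518, 0.231] pointing down, gripper open.
Joint ranges: [-2.89, 2.89], [-0.75, 2.08], [0.22, 2.7], [-1.18, 4.32], [0.11, 2.71], [-2.7, 2.7]. Speed limits (rad/s): [2.57, 2.57, 3.14, 3.14, 3.14, 3.14].

INTERFACE

Orientations are given as a unit quaternion [w, x, y, z].
In Python, from rig import manip, eyes gives the robot as it stands. The module is installed in compiled form; this text tells all that it offers.
- The arm moves only by the tool servo_tool, never from a script. Its argument "deltas" is one flat list of numbers, 6 for each row, row after row: the shift along the tool's x, y, z in cm, then the turn, a rotation vector about the tool's x, y, z in degrees. A call has 1 to 20 rows; each row shifts and turns the pose as measured when the row begins, along the tool's axes as they then stand; what a row does not reach is not made up. A row lasts 1/10 s, in which the tool goes at most 50 mm and 8.59 degrees, less where a joint would pass 70% of its speed; a pose out of reach is approached as far as the arm can. A call with a gripper value outside its range is refused whole. "jaw" is the finger opening in cm, from 0 to 8.54, set as the call begins (left out, the last holds). The fingers move at their own pace and stop on an object; "grip_force" is the grip in N (left out, the last holds). Time passes only in rows, so rows that do not move let the fingers close. It gives the time, the measured TCP pose, the force and the opening at its end, in the units of the state.
- manip.get_state(): the state, without advancing time (a new reading comes with each control period).
- eyes.get_image(name): name is "side" or "top" or "wrist"; returns (picture, depth): 420x560x3 uint8, red, green, blue; 420x560 float32, m along the optical axis (not along the pixel's ray), 0 where there is no reading.
- eyes.get_calibration(name): a dict with "camera_matrix" (3x3 intrinsics, pixels), "distortion" ([k1, k2, p1, p2, k3] as OpenCV has them; the pictures are not rectified), "rvec" (rotation vector, rad) and "tvec" (3), from world to camera coordinates, as OpenCV has them. Camera axes: x right, y down, z forward; pixel columns grow to the right and rows downward; lengths in m; the calibration is good to about 2 mm. A picture is of the moment at which its call begins: read the wrist's pose just before it. get_calibration takes no time and is no camera call; for the wrist camera it gives the pose at the moment of the call.
- manip.sign_off(): hands the job in, once; it reports no verdict.
The state is a dict: "clock": time; "qpos": joint angles; "qd": joint speeds; "effort": joint torques, N m; "position": TCP position; "ee_rot": TCP orientation; "contact_force": force on the tool from outside, world axes, zero at the start; "moment": the same for the moment, N m; "width": finger opening in m.
Only numpy, scipy, OpenCV 4.12 (cv2) and the standard library are available. Lean on these libraries where they do the work, as an engineer would, in place of code of your own. Each camera call takes 0.05 s, during which the arm holds its last target.

## Working session

There is one attempt and no reset: what is moved stays moved. The work goes in short steps, Python scripts to look and compute and a tool call to move; the robot and the scene stay as the last step left them, time stands still between calls to the robot, and variables do not carry over. Pictures are saved under pics/ and viewed, and the job is handed in when it is done.

Besides the shell and the picture viewer there is one more tool, called after "Call:" by a JSON object that holds its "name" and its "arguments". servo_tool: Moves the arm, as the interface text tells. Its arguments: {"type":"object","properties":{"deltas":{"type":"array","items":{"type":"number"}},"jaw":{"type":"number"},"grip_force":{"type":"number"}},"required":["deltas"]}

```bash
mkdir -p pics; cat > h.py <<'E'
import numpy as np, cv2
from rig import manip, eyes
def snap(n,tag):
    p,d=eyes.get_image(n); c=eyes.get_calibration(n)
    cv2.imwrite(f'pics/{tag}.png',p[:,:,::-1]); np.savez(f'pics/{tag}.npz',p=p,d=d,**{k:np.array(v) for k,v in c.items()})
    return p,d,c
def ray(c,uv,z):
    K=np.array(c['camera_matrix']);D=np.array(c['distortion']);R=cv2.Rodrigues(np.array(c['rvec']))[0];t=np.array(c['tvec']).ravel()
    u=cv2.undistortPoints(np.array(uv,float).reshape(-1,1,2),K,D).reshape(-1,2)
    d=np.c_[u,np.ones(len(u))]@R; o=-R.T@t
    return o+d*((z-o[2])/d[:,2])[:,None]
def proj(c,X):
    return cv2.projectPoints(np.array(X,float).reshape(-1,1,3),np.array(c['rvec']),np.array(c['tvec']),np.array(c['camera_matrix']),np.array(c['distortion']))[0].reshape(-1,2)
E
python3 - <<'E'
from h import *
s=manip.get_state();print(s)
for n in('top','side'):
    p,d,c=snap(n,n+'0');print(c)
E
```

```text
{'clock': 0.0, 'qpos': array([-1.24299262e+00,  2.76593034e-01,  1.50614705e+00,  1.26669258e-05,
        1.36069624e+00, -1.20975804e-01]), 'qd': array([-0.00100885,  0.00218084, -0.00134171, -0.00024845,  0.00223107,
       -0.00074436]), 'effort': array([-2.30134729e-04, -4.16784775e+01, -2.45805395e+01, -1.40916791e-04,
        1.09540526e-02, -2.35775879e-06]), 'position': array([ 0.24931164, -0.51754692,  0.23043529]), 'ee_rot': array([-9.17550704e-04,  9.74929956e-01,  2.22510071e-01, -8.90010217e-05]), 'contact_force': array([-0.72990733, -0.23447473, -0.01458134]), 'moment': array([0.04315119, 0.0189121 , 0.02543339]), 'width': 0.08564966337045099}
{'camera_matrix': array([[520.72250683,   0.        , 275.08128286],
       [  0.        , 520.72250683, 208.51942516],
       [  0.        ,   0.        ,   1.        ]]), 'distortion': array([-0.03532,  0.     ,  0.     ,  0.     ,  0.     ]), 'rvec': array([ 2.14056227, -2.09460778,  0.2058988 ]), 'tvec': array([0.19818014, 0.53595317, 1.1069975 ])}
{'camera_matrix': array([[445.15469692,   0.        , 276.93688599],
       [  0.        , 445.15469692, 214.75959029],
       [  0.        ,   0.        ,   1.        ]]), 'distortion': array([-0.08464599,  0.        ,  0.        ,  0.        ,  0.        ]), 'rvec': array([ 0.33333297, -2.523114  ,  1.57698283]), 'tvec': array([0.56694529, 0.01821264, 0.9534581 ])}
```

View pics/top0.png

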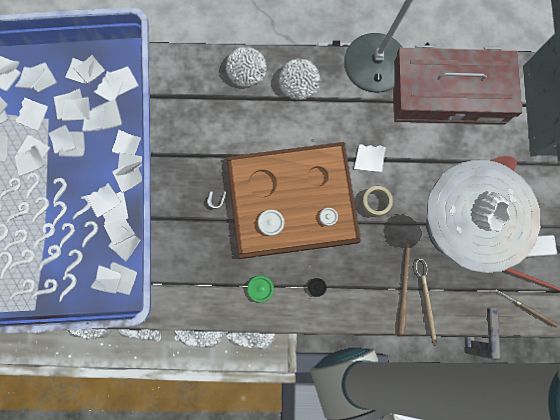

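View pics/side0.png

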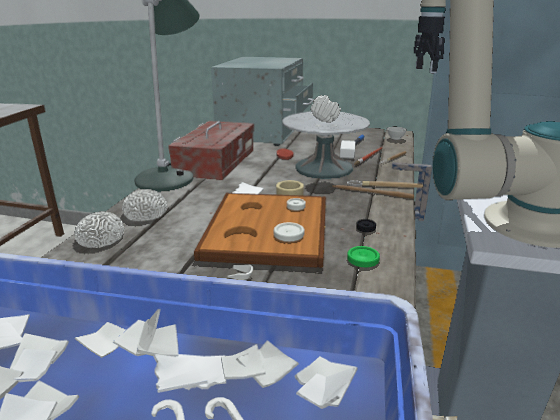

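The top view shows the white large roundel at about (270,222) and the white small one at (328,216), both on the board. The pockets are at (262,183) and (318,177). The green disc (260,289) and black disc (317,287) lie on the bench and are the look-alikes. I'll measure these and confirm with a crop.

```bash
python3 - <<'E'
from h import *
f=np.load('pics/top0.npz');p=f['p'];d=f['d'];c={k:f[k] for k in('camera_matrix','distortion','rvec','tvec')}
hsv=cv2.cvtColor(p,cv2.COLOR_RGB2HSV)
# heights
v,u=np.mgrid[0:420,0:560]
K=c['camera_matrix'];un=cv2.undistortPoints(np.stack([u,v],-1).reshape(-1,1,2).astype(float),K,c['distortion']).reshape(420,560,2)
R=cv2.Rodrigues(c['rvec'])[0]
P=np.concatenate([un*d[...,None],d[...,None]],-1)
W=(P-c['tvec'])@R
Z=W[...,2]
roi=np.zeros((420,560),bool);roi[140:260,225:360]=1
print('cam',-R.T@c['tvec'])
print('board z',np.median(Z[200:210,290:300]),'bench z',np.median(Z[262:268,280:300]))
wm=((hsv[...,1]<60)&(hsv[...,2]>140)&roi).astype(np.uint8)
n,l,st,ce=cv2.connectedComponentsWithStats(wm)
for i in range(1,n):
    if st[i,4]>60:
        print('white',st[i],ce[i],ray(c,[ce[i]],.034),'medZ',np.median(Z[l==i]))
        cn=max(cv2.findContours((l==i).astype(np.uint8),0,cv2.CHAIN_APPROX_NONE)[0],key=len)
        w=ray(c,cn.reshape(-1,2),.033);print('  circ',cv2.minEnclosingCircle(w[:,:2].astype(np.float32)))
# board mask by height/colour
bm=((hsv[...,1]>90)&(hsv[...,0]<20)&roi)|(wm>0)
bm=cv2.morphologyEx(bm.astype(np.uint8),cv2.MORPH_CLOSE,np.ones((5,5)))
cn=max(cv2.findContours(bm,0,cv2.CHAIN_APPROX_NONE)[0],key=cv2.contourArea)
w=ray(c,cn.reshape(-1,2),.022)
print('board',cv2.minAreaRect(w[:,:2].astype(np.float32)))
r=cv2.minAreaRect(cn);print(r)
# pockets by depth
pm=((Z<.016)&(Z>.004)&roi&(cv2.erode(bm,np.ones((9,9)))>0)).astype(np.uint8)
n,l,st,ce=cv2.connectedComponentsWithStats(pm)
for i in range(1,n):
    if st[i,4]>60: 
        print('pocket',st[i],ce[i],'floor',ray(c,[ce[i]],.01),np.median(Z[l==i]),W[l==i].min(0),W[l==i].max(0))
cv2.imwrite('pics/crop.png',cv2.resize(p[140:305,220:365,::-1],None,fx=4,fy=3.6,interpolation=cv2.INTER_CUBIC)[:600])
E
```

```text
cam [0.3060461  0.20513408 1.1900506 ]
board z 0.022339003400007017 bench z -0.0013833023778512493
white [249 140  74  13 396] [286.0479798  144.51010101] [[0.68719956 0.18767245 0.034     ]] medZ 7.712269780059091e-05
  circ ((0.6802964210510254, 0.18863390386104584), 0.0855574980378151)
white [349 144  11  50 283] [355.38162544 171.80918728] [[0.62519793 0.02722834 0.034     ]] medZ 0.0012563503975810335
  circ ((0.6340505480766296, 0.022061994299292564), 0.05879129096865654)
white [320 208  18  18 251] [328.28286853 216.23505976] [[0.52006877 0.0893753  0.034     ]] medZ 0.032434111191144234
  circ ((0.5205910801887512, 0.08939871937036514), 0.02089022286236286)
white [258 210  27  26 536] [270.6641791  222.10447761] [[0.50381954 0.21910644 0.034     ]] medZ 0.03242528497569967
  circ ((0.5044108629226685, 0.21898908913135529), 0.030166668817400932)
board ((0.578727126121521, 0.15687040984630585), (0.2728062868118286, 0.311466783285141), 8.066045761108398)
((297.39862060546875, 193.5369873046875), (116.20011138916016, 132.8973388671875), 83.9909896850586)
pocket [308 167  20  19 294] [317.71088435 176.10204082] floor [[0.61945641 0.11187878 0.01      ]] 0.010021881760946155 [0.59692785 0.08979747 0.005343  ] [0.64136332 0.1346682  0.01594612]
pocket [249 170  28  27 575] [262.19826087 183.30608696] floor [[0.5992699  0.24128422 0.01      ]] 0.010278178451875645 [0.56833083 0.2090042  0.00406169] [0.63050782 0.27221109 0.01593223]
```

View pics/crop.png

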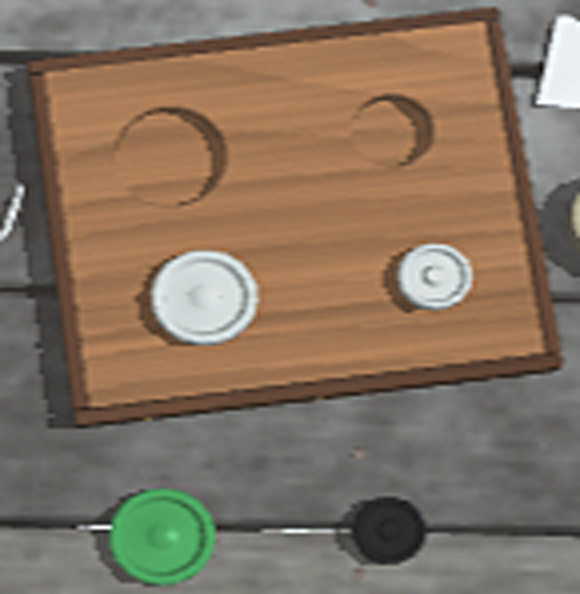

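White (270,222), 60 mm across, and white (328,216), 42 mm across, match the description in size, colour and being on the board. The green (260,289) and black (317,287) discs are off the board and the wrong colour. Next I'll check path clearance and cross-check positions in the side view.

```bash
python3 - <<'E'
from h import *
for n in('top','side'):
    f=np.load(f'pics/{n}0.npz');p=f['p'];d=f['d'];c={k:f[k] for k in('camera_matrix','distortion','rvec','tvec')}
    v,u=np.mgrid[0:420,0:560]
    un=cv2.undistortPoints(np.stack([u,v],-1).reshape(-1,1,2).astype(float),c['camera_matrix'],c['distortion']).reshape(420,560,2)
    R=cv2.Rodrigues(c['rvec'])[0]
    W=(np.concatenate([un*d[...,None],d[...,None]],-1)-c['tvec'])@R
    W[d==0]=np.nan
    if n=='top':
        print('max heights, rows x, cols y')
        for x in np.arange(.2,.7,.1):
            print(round(x,1),[ (round(float(np.nanmax(W[...,2][m])),2) if (m:=((W[...,0]>=x)&(W[...,0]<x+.1)&(W[...,1]>=y)&(W[...,1]<y+.1)&(W[...,2]<1))).any() else None) for y in np.arange(-.6,.4,.1)])
    hsv=cv2.cvtColor(p,cv2.COLOR_RGB2HSV)
    if n=='side':
        wm=((hsv[...,1]<60)&(hsv[...,2]>140)).astype(np.uint8)
        wm[:185]=0;wm[262:]=0;wm[:,:262]=0;wm[:,325:]=0
        k,l,st,ce=cv2.connectedComponentsWithStats(wm)
        for i in range(1,k):
            if st[i,4]>40:
                m=l==i; w=W[m]; w=w[w[:,2]>.029]
                print('side roundel',ce[i],st[i],w.min(0),w.max(0),cv2.minEnclosingCircle(w[:,:2].astype(np.float32)))
        m=(W[...,2]<.0185)&(W[...,2]>.006)&(abs(W[...,0]-.61)<.05)&(W[...,1]>.08)&(W[...,1]<.28)
        for lo,hi in((.08,.14),(.2,.28)):
            mm=m&(W[...,1]>lo)&(W[...,1]<hi);w=W[mm];print('pocket',len(w),np.percentile(w,[1,99],0))
E
```

```text
max heights, rows x, cols y
0.2 [-0.71, 0.02, 0.01, 0.03, 0.02, 0.73, 0.51, 0.2, 0.01, 0.01]
0.3 [-0.71, 0.01, 0.02, 0.14, 0.15, 0.02, 0.02, 0.02, 0.02, 0.01]
0.4 [None, 0.03, 0.15, 0.2, 0.2, 0.01, 0.03, 0.04, 0.04, 0.02]
0.5 [None, 0.01, 0.15, 0.22, 0.2, 0.03, 0.04, 0.04, 0.04, 0.03]
0.6 [None, 0.12, 0.15, 0.15, 0.15, 0.01, 0.03, 0.03, 0.03, 0.03]
side roundel [295.96296296 203.08024691] [287 198  19  12 162] [0.50008418 0.0717168  0.0294185 ] [0.53825337 0.11339993 0.03509731] ((0.5187736749649048, 0.09265384823083878), 0.021037030965089798)
side roundel [288.59761905 230.73571429] [274 222  30  19 420] [0.4744327  0.19217489 0.0290716 ] [0.53258744 0.25230869 0.03479837] ((0.5046131014823914, 0.22219343483448029), 0.03028069995343685)
pocket 129 [[0.60037716 0.08985585 0.00843638]
 [0.64102138 0.11497745 0.01844696]]
pocket 363 [[0.57239899 0.20985669 0.00773167]
 [0.62829164 0.25495438 0.01815558]]
```

Call:
{"name": "servo_tool", "arguments": {"deltas": [0, 0, -4, 0, 0, 0, 0, 0, -4, 0, 0, 0, 0, 0, -4, 0, 0, 0], "jaw": 3.5}}

```text
clock: 0.4
position: [0.248, -0.5137, 0.3446]
ee_rot: [-0.011, 0.975, 0.222, -0.001]
contact_force: [0.6, -0.1, -0.9]
width: 0.044
```

Call:
{"name": "servo_tool", "arguments": {"deltas": [0, 0, 0, 0, 0, 6.3, 0, 0, 0, 0, 0, 6.3, 2.2, -4.0, 0, 0, 0, 0, 2.2, -4.0, 0, 0, 0, 0, 2.2, -4.0, 0, 0, 0, 0, 2.2, -4.0, 0, 0, 0, 0, 2.2, -4.0, 0, 0, 0, 0, 2.2, -4.0, 0, 0, 0, 0, 2.2, -4.0, 0, 0, 0, 0, 2.2, -4.0, 0, 0, 0, 0, 2.2, -4.0, 0, 0, 0, 0, 2.2, -4.0, 0, 0, 0, 0, 2.2, -4.0, 0, 0, 0, 0, 2.2, -4.0, 0, 0, 0, 0, 2.2, -4.0, 0, 0, 0, 0, 2.2, -4.0, 0, 0, 0, 0]}}

```text
clock: 2.0
position: [0.4315, 0.115, 0.3522]
ee_rot: [-0.007, 0.995, 0.103, -0.002]
contact_force: [2.2, -0.3, -0.2]
width: 0.0352
```

```bash
cat > go.py <<'E'
import sys
from h import *
s=manip.get_state();q=s['ee_rot'];p=s['position']
from scipy.spatial.transform import Rotation as Ro
R=Ro.from_quat([q[1],q[2],q[3],q[0]]).as_matrix()
print(s['clock'],'pos',p.round(4),'yaw',np.degrees(np.arctan2(R[1,0],R[0,0])).round(2),'toolz',R[:,2].round(4),'w',s['width'].round(4),'f',s['contact_force'].round(1))
t=np.array([float(a) for a in sys.argv[1:4]])
print('delta tool cm',(R.T@(t-p)*100).round(2))
yaw=float(sys.argv[4]) if len(sys.argv)>4 else 13
c,n=np.cos(np.radians(yaw)),np.sin(np.radians(yaw))
D=np.array([[c,n,0],[n,-c,0],[0,0,-1]])
print('turn deg',np.degrees(Ro.from_matrix(R.T@D).as_rotvec()).round(2))
E
python3 go.py .4557 .2095 .12
```

```text
Traceback (most recent call last):
  File "go.py", line 6, in <module>
    print(s['clock'],'pos',p.round(4),'yaw',np.degrees(np.arctan2(R[1,0],R[0,0])).round(2),'toolz',R[:,2].round(4),'w',s['width'].round(4),'f',s['contact_force'].round(1))
                                                                                                                       ^^^^^^^^^^^^^^^^
AttributeError: 'float' object has no attribute 'round'
```

```bash
sed -i "s/s\['width'\].round(4)/s['width']/" go.py; python3 go.py .45 .208 .12
```

```text
2.0 pos [0.4315 0.115  0.3522] yaw 11.83 toolz [-0.005   0.014  -0.9999] w 0.0351697165131253 f [ 2.2 -0.3 -0.2]
delta tool cm [ 3.76 -8.39 23.34]
turn deg [-0.84  0.11 -1.17]
```

Call:
{"name": "servo_tool", "arguments": {"deltas": [0.6, -1.4, 3.9, -0.8, 0.1, -1.1, 0.6, -1.4, 3.9, 0, 0, 0, 0.6, -1.4, 3.9, 0, 0, 0, 0.6, -1.4, 3.9, 0, 0, 0, 0.6, -1.4, 3.9, 0, 0, 0, 0.6, -1.4, 3.9, 0, 0, 0, 0, 0, 0, 0, 0, 0]}}

```text
clock: 2.7
position: [0.4496, 0.2162, 0.1105]
ee_rot: [-0.001, 0.993, 0.118, 0.002]
contact_force: [-0.8, 0.1, -1.0]
width: 0.0348
```

```bash
python3 go.py .4557 .2095 .06; python3 - <<'E'
from h import *
p,d,c=snap('wrist','w1'); p,d,c=snap('top','t1')
E
```

```text
2.7 pos [0.4496 0.2162 0.1105] yaw 13.59 toolz [ 0.0041  0.0016 -1.    ] w 0.034826701187370135 f [-0.8  0.1 -1. ]
delta tool cm [0.41 0.8  5.05]
turn deg [-0.04 -0.25  0.59]
```

View pics/w1.png

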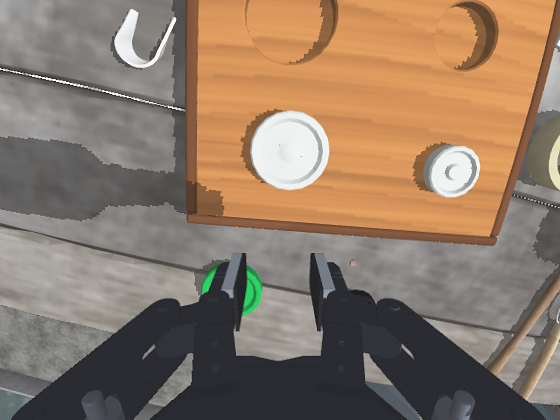

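View pics/t1.png

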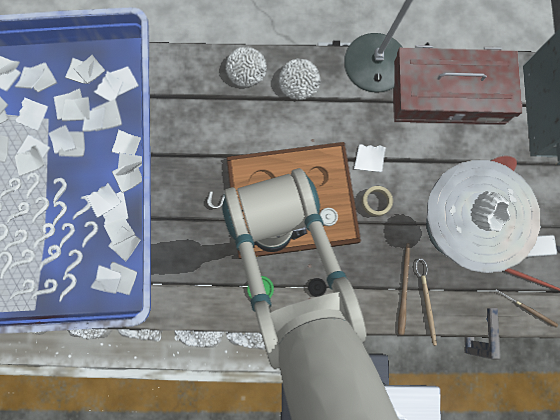

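The wrist view shows both roundels at (289,150) and (451,171), the pockets at the top at (291,18) and (465,35), and both fingers at (238,290) and (318,290), about to straddle the large disc. I'll measure again from this view.

```bash
cat > wm.py <<'E'
import sys
from h import *
def meas(tag,ztop=.034):
    f=np.load(f'pics/{tag}.npz');p=f['p'];d=f['d'];c={k:f[k] for k in('camera_matrix','distortion','rvec','tvec')}
    v,u=np.mgrid[0:420,0:560]
    un=cv2.undistortPoints(np.stack([u,v],-1).reshape(-1,1,2).astype(float),c['camera_matrix'],c['distortion']).reshape(420,560,2)
    R=cv2.Rodrigues(c['rvec'])[0]
    W=(np.concatenate([un*d[...,None],d[...,None]],-1)-c['tvec'])@R
    W[d==0]=np.nan
    hsv=cv2.cvtColor(p,cv2.COLOR_RGB2HSV)
    wm=((hsv[...,1]<60)&(hsv[...,2]>130)&(W[...,0]>.44)&(W[...,0]<.70)&(W[...,1]>.04)&(W[...,1]<.30)&(W[...,2]>.008)&(W[...,2]<.045)).astype(np.uint8)
    k,l,st,ce=cv2.connectedComponentsWithStats(wm)
    for i in range(1,k):
        if st[i,4]>150:
            z=np.nanpercentile(W[...,2][l==i],90)
            cn=max(cv2.findContours((l==i).astype(np.uint8),0,cv2.CHAIN_APPROX_NONE)[0],key=len)
            w=ray(c,cn.reshape(-1,2),z)[:,:2].astype(np.float32)
            (ex,ey),ax,_=cv2.fitEllipse(w)
            print('white',ce[i].round(0),'z90',z.round(4),'encl',np.round(cv2.minEnclosingCircle(w)[0],4),round(cv2.minEnclosingCircle(w)[1],4),'ell',np.round([ex,ey],4),np.round(ax,4))
    pm=((W[...,2]<.016)&(W[...,2]>.005)&(W[...,0]>.55)&(W[...,0]<.66)&(W[...,1]>.08)&(W[...,1]<.29)&(wm==0)).astype(np.uint8)
    k,l,st,ce=cv2.connectedComponentsWithStats(pm)
    for i in range(1,k):
        if st[i,4]>300:
            w=W[l==i];print('pocket',st[i],w.min(0).round(4),w.max(0).round(4))
if __name__=='__main__': meas(sys.argv[1])
E
python3 wm.py w1; python3 wm.py top0
```

```text
white [289. 150.] z90 0.0369 encl [0.5055 0.2195] 0.0298 ell [0.5055 0.2196] [0.0584 0.0586]
white [454. 171.] z90 0.0367 encl [0.5225 0.0921] 0.0227 ell [0.522 0.091] [0.0401 0.0428]
pocket [ 246    0   88   63 4670] [0.5677 0.2095 0.0106] [0.6181 0.2746 0.016 ]
pocket [ 435    5   55   65 2727] [0.5971 0.089  0.0106] [0.6422 0.1328 0.016 ]
white [328. 216.] z90 0.0354 encl [0.5199 0.0898] 0.021 ell [0.5198 0.0893] [0.0393 0.0399]
white [271. 222.] z90 0.0356 encl [0.5039 0.219 ] 0.0301 ell [0.5037 0.2191] [0.0572 0.0583]
pocket [249 170  28  27 567] [0.5683 0.209  0.005 ] [0.6305 0.2722 0.0159]
```

Call:
{"name": "servo_tool", "arguments": {"deltas": [0.2, 0.5, 2.5, 0, -0.2, 0.6, 0.2, 0.4, 2.5, 0, 0, 0, 0, 0, 1.0, 0, 0, 0, 0, 0, 0, 0, 0, 0]}}

```text
clock: 3.2
position: [0.4672, 0.2081, 0.0626]
ee_rot: [-0.002, 0.994, 0.112, 0.014]
contact_force: [-0.3, 0.3, 0.3]
width: 0.0354
```

```bash
python3 go.py .456 .2082 .0245
```

```text
3.2 pos [0.4672 0.2081 0.0626] yaw 12.86 toolz [ 0.0265  0.0066 -0.9996] w 0.03537329541107317 f [-0.3  0.3  0.3]
delta tool cm [-1.19 -0.25  3.78]
turn deg [-0.03 -1.57 -0.14]
```

Call:
{"name": "servo_tool", "arguments": {"deltas": [-1.0, -0.2, 1.0, 0, -1.5, 0, -0.2, 0, 1.0, 0, 0, 0, 0, 0, 0, 0, 0, 0, 0, 0, 0, 0, 0, 0]}}

```text
clock: 3.6
position: [0.457, 0.208, 0.0451]
ee_rot: [-0.001, 0.994, 0.112, 0.003]
contact_force: [-0.5, -0.0, 0.2]
width: 0.035
```

```bash
python3 go.py .456 .2082 .0245
```

```text
3.6 pos [0.457  0.208  0.0451] yaw 12.83 toolz [ 0.0063  0.0025 -1.    ] w 0.03498490999190684 f [-0.5 -0.   0.2]
delta tool cm [-0.11 -0.04  2.06]
turn deg [-0.06 -0.38 -0.17]
```

Call:
{"name": "servo_tool", "arguments": {"deltas": [0, 0, 1.0, 0, -0.4, 0, 0, 0, 0.6, 0, 0, 0, 0, 0, 0.2, 0, 0, 0, 0, 0, 0, 0, 0, 0]}}

```text
clock: 4.0
position: [0.4574, 0.2084, 0.0259]
ee_rot: [-0.001, 0.994, 0.112, -0.0]
contact_force: [0.0, -0.3, -0.2]
width: 0.035
```

```bash
python3 go.py .456 .2082 .0245;python3 - <<'E'
from h import *
p,d,c=snap('wrist','w2'); p,d,c=snap('side','s2')
cv2.imwrite('pics/s2c.png',cv2.resize(p[150:290,180:380,::-1],None,fx=4,fy=4,interpolation=cv2.INTER_CUBIC))
E
```

```text
4.0 pos [0.4574 0.2084 0.0259] yaw 12.85 toolz [-2.0e-04  1.1e-03 -1.0e+00] w 0.03503409348425589 f [ 0.  -0.3 -0.2]
delta tool cm [-0.14 -0.02  0.14]
turn deg [-0.06 -0.   -0.15]
```

View pics/w2.png

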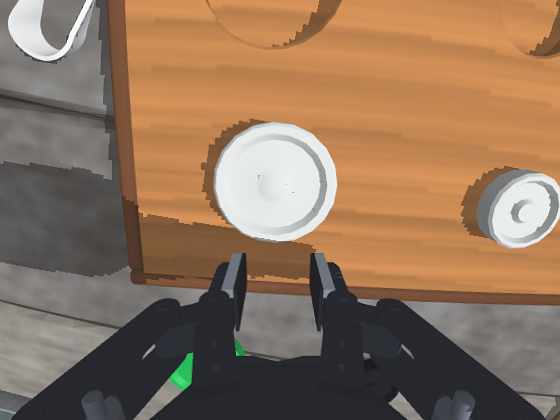

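View pics/s2c.png

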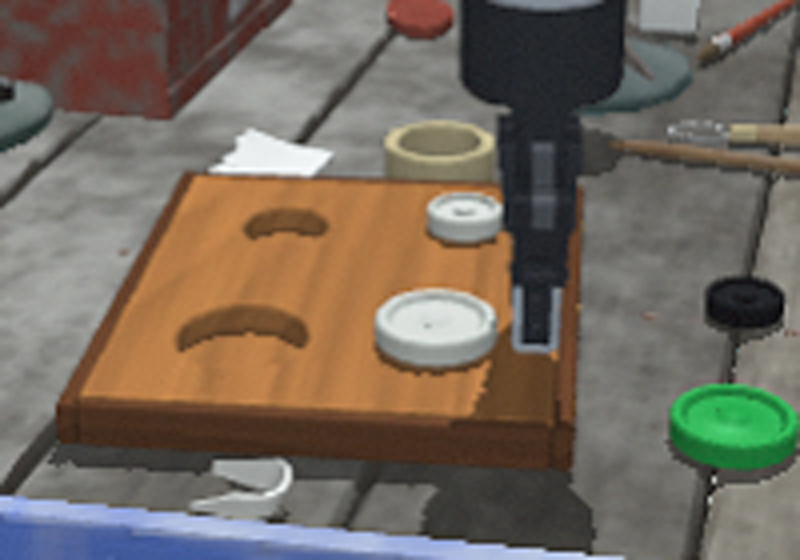

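The fingertips stand behind the large disc, about 4 mm above the board and in line with its pocket. I'll push.

Call:
{"name": "servo_tool", "arguments": {"deltas": [0.7, 0, 0, 0, 0, 0, 0.7, 0, 0, 0, 0, 0, 0.7, 0, 0, 0, 0, 0, 0.7, 0, 0, 0, 0, 0, 0.7, 0, 0, 0, 0, 0, 0.7, 0, 0, 0, 0, 0, 0.7, 0, 0, 0, 0, 0, 0.5, 0, 0, 0, 0, 0, 0.3, 0, 0, 0, 0, 0, 0, 0, 0, 0, 0, 0]}}

```text
clock: 5.1
position: [0.52, 0.2226, 0.0269]
ee_rot: [-0.001, 0.994, 0.112, 0.001]
contact_force: [-0.1, 0.4, -0.4]
width: 0.0353
```

```bash
python3 go.py .5655 .2333 .025;python3 - <<'E'
from h import *
p,d,c=snap('wrist','w3')
E
python3 wm.py w3
```

```text
5.1 pos [0.52   0.2226 0.0269] yaw 12.84 toolz [ 0.0028  0.0019 -1.    ] w 0.03530306841664205 f [-0.1  0.4 -0.4]
delta tool cm [ 4.68 -0.04  0.2 ]
turn deg [-0.07 -0.18 -0.16]
white [278. 205.] z90 0.0343 encl [0.5549 0.2298] 0.03 ell [0.5547 0.2296] [0.0583 0.0585]
white [494. 311.] z90 0.034 encl [0.5225 0.0905] 0.0231 ell [0.5205 0.091 ] [0.0402 0.0425]
pocket [  209    48   128   119 11210] [0.5669 0.2094 0.0076] [0.6284 0.2746 0.016 ]
pocket [ 477   94   78   88 5000] [0.5926 0.0885 0.0077] [0.6396 0.1299 0.016 ]
```

View pics/w3.png

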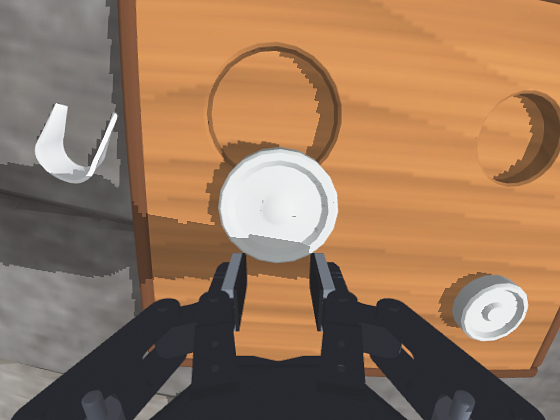

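```bash
python3 - <<'E'
from h import *
f=np.load('pics/w3.npz');c={k:f[k] for k in('camera_matrix','distortion','rvec','tvec')}
w=ray(c,[[208,110],[341,112],[274,43],[274.5,109]],.022);print(w.round(4))
print(np.hypot(*(w[0]-w[1])[:2]))
E
```

```text
[[0.5926 0.2731 0.022 ]
 [0.6061 0.2097 0.022 ]
 [0.6286 0.2482 0.022 ]
 [0.6001 0.2416 0.022 ]]
0.06487068720512403
```

Call:
{"name": "servo_tool", "arguments": {"deltas": [0.6, -0.04, 0.1, 0, -0.2, 0, 0.6, -0.04, 0.1, 0, 0, 0, 0.6, -0.04, 0, 0, 0, 0, 0.6, -0.04, 0, 0, 0, 0, 0.6, 0, 0, 0, 0, 0, 0.6, 0, 0, 0, 0, 0, 0.4, 0, 0, 0, 0, 0, 0.2, 0, 0, 0, 0, 0, 0, 0, 0, 0, 0, 0]}}

```text
clock: 6.05
position: [0.5636, 0.2343, 0.0245]
ee_rot: [-0.001, 0.994, 0.112, -0.001]
contact_force: [0.4, -0.6, 1.0]
width: 0.0351
```

```bash
python3 go.py .5655 .2336 .025;python3 - <<'E'
from h import *
p,d,c=snap('wrist','w4')
E
python3 wm.py w4
```

```text
6.05 pos [0.5636 0.2343 0.0245] yaw 12.85 toolz [-1.6e-03  9.0e-04 -1.0e+00] w 0.03512847697546711 f [ 0.4 -0.6  1. ]
delta tool cm [ 0.17  0.12 -0.05]
turn deg [-0.07  0.08 -0.15]
white [278. 204.] z90 0.0223 encl [0.5961 0.2407] 0.03 ell [0.596  0.2406] [0.0586 0.0586]
white [493. 358.] z90 0.0339 encl [0.5306 0.0895] 0.0241 ell [0.5326 0.0883] [0.0175 0.0443]
pocket [ 217  144  119  103 1128] [0.5664 0.2105 0.0081] [0.6273 0.2747 0.016 ]
pocket [ 466  181   74   75 4024] [0.5919 0.0885 0.0078] [0.6391 0.1291 0.016 ]
```

View pics/w4.png

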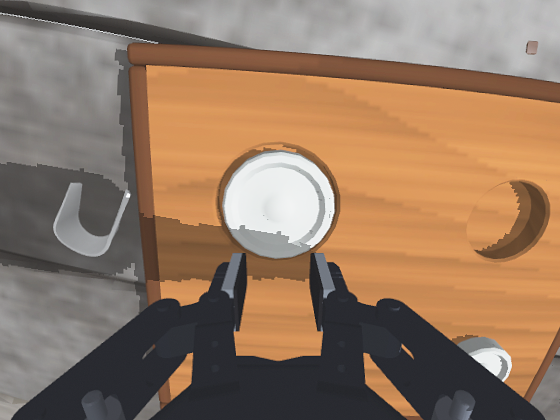

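The large roundel is at (278,204), down inside its pocket. I'll lift clear and check that it lies flat.

Call:
{"name": "servo_tool", "arguments": {"deltas": [-0.5, 0, -1.5, 0, 0, 0, 0, 0, -3, 0, 0, 0, 0, 0, -3, 0, 0, 0, 0, 0, 0, 0, 0, 0], "jaw": 2.4}}

```text
clock: 6.5
position: [0.5557, 0.2324, 0.1035]
ee_rot: [-0.0, 0.994, 0.112, -0.003]
contact_force: [1.2, -0.2, 1.0]
width: 0.0245
```

```bash
cat > flat.py <<'E'
import sys
from h import *
f=np.load(f'pics/{sys.argv[1]}.npz');p=f['p'];d=f['d'];c={k:f[k] for k in('camera_matrix','distortion','rvec','tvec')}
v,u=np.mgrid[0:420,0:560]
un=cv2.undistortPoints(np.stack([u,v],-1).reshape(-1,1,2).astype(float),c['camera_matrix'],c['distortion']).reshape(420,560,2)
R=cv2.Rodrigues(c['rvec'])[0]
W=(np.concatenate([un*d[...,None],d[...,None]],-1)-c['tvec'])@R
cx,cy,r0,r1=map(float,sys.argv[2:6])
rr=np.hypot(W[...,0]-cx,W[...,1]-cy)
hsv=cv2.cvtColor(p,cv2.COLOR_RGB2HSV)
m=(rr<r1)&(rr>r0)&(hsv[...,1]<60)&(d>0)
w=W[m];A=np.c_[w[:,:2]-[cx,cy],np.ones(len(w))];s=np.linalg.lstsq(A,w[:,2],rcond=None)[0]
b=(rr>r1+.008)&(rr<r1+.016)&(d>0)&(hsv[...,1]>90);wb=W[b];sb=np.linalg.lstsq(np.c_[wb[:,:2]-[cx,cy],np.ones(len(wb))],wb[:,2],rcond=None)[0]
print('n',len(w),'disc slope/z',s.round(4),'board slope/z',sb.round(4),len(wb))
E
python3 go.py .478 .081 .12;python3 - <<'E'
from h import *
p,d,c=snap('wrist','w5')
E
python3 wm.py w5; python3 flat.py w5 .599 .241 .012 .027
```

```text
6.5 pos [0.5557 0.2324 0.1035] yaw 12.86 toolz [-5.5e-03 -1.0e-04 -1.0e+00] w 0.024492870021972257 f [ 1.2 -0.2  1. ]
delta tool cm [-10.96  13.03  -1.6 ]
turn deg [-0.06  0.31 -0.14]
white [278. 164.] z90 0.0204 encl [0.5943 0.2403] 0.0301 ell [0.5943 0.2402] [0.0588 0.059 ]
white [426. 289.] z90 0.0324 encl [0.5211 0.0925] 0.0242 ell [0.5204 0.0909] [0.0397 0.0459]
pocket [236 122  82  80 643] [0.5623 0.2095 0.0062] [0.627  0.2744 0.016 ]
pocket [ 410  147   55   57 2343] [0.5914 0.0889 0.0057] [0.6383 0.1314 0.016 ]
n 3135 disc slope/z [-1.2392 -0.3366  0.0286] board slope/z [-0.0435 -0.0248  0.0211] 3425
```

View pics/w5.png

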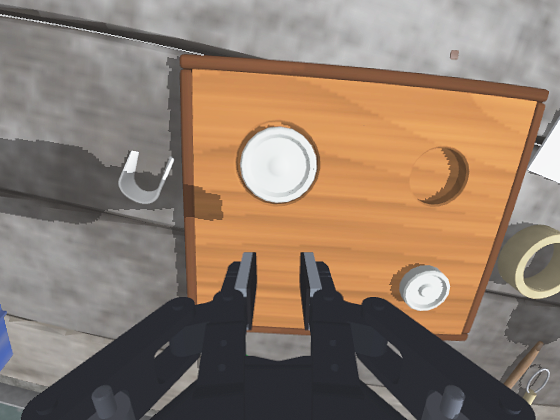

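```bash
sed -i 's/&(d>0)$/\&(d>0)\&(W[...,2]<.028)/' flat.py; python3 flat.py w5 .599 .241 .012 .027; python3 go.py .4765 .0816 .09 11.8
python3 - <<'E'
from h import *
f=np.load('pics/w5.npz');c={k:f[k] for k in('camera_matrix','distortion','rvec','tvec')}
p=f['p'];cv2.imwrite('pics/w5c.png',cv2.resize(p[130:320,370:500,::-1],None,fx=4,fy=3.1,interpolation=cv2.INTER_CUBIC))
E
```

```text
n 2907 disc slope/z [0.0401 0.0065 0.0181] board slope/z [-0.0435 -0.0248  0.0211] 3425
6.55 pos [0.5545 0.2321 0.1018] yaw 12.86 toolz [-0.0086 -0.0011 -1.    ] w 0.0239952775122269 f [0.4 0.1 0.2]
delta tool cm [-10.94  12.94   1.26]
turn deg [-0.05  0.49  1.06]
```

View pics/w5c.png

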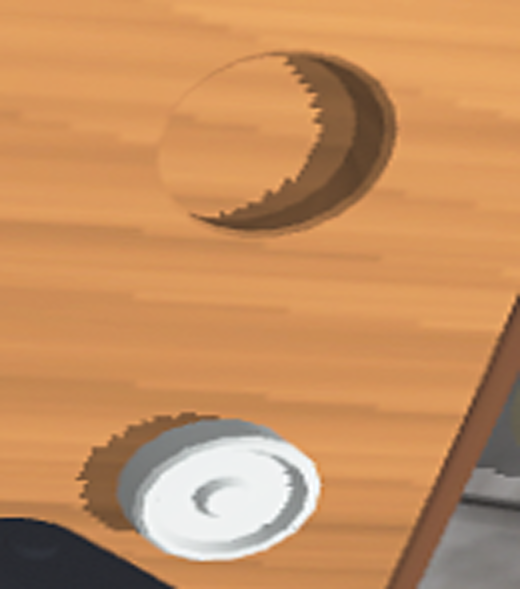

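Call:
{"name": "servo_tool", "arguments": {"deltas": [-1.8, 2.1, 0, 0, 0.5, 1.0, -1.8, 2.1, 0, 0, 0, 0, -1.8, 2.1, 0, 0, 0, 0, -1.8, 2.1, 0, 0, 0, 0, -1.8, 2.1, 0, 0, 0, 0, -1.8, 2.1, 0, 0, 0, 0, 0, 0, 0, 0, 0, 0, 0, 0, 0, 0, 0, 0]}}

```text
clock: 7.35
position: [0.464, 0.0817, 0.0986]
ee_rot: [-0.001, 0.995, 0.104, -0.005]
contact_force: [0.4, 1.0, 1.0]
width: 0.024
```

```bash
python3 go.py .4765 .0816 .026 11.8; python3 - <<'E'
from h import *
snap('wrist','w6')
E
python3 wm.py w6
```

```text
7.35 pos [0.464  0.0817 0.0986] yaw 11.94 toolz [-9.4e-03  6.0e-04 -1.0e+00] w 0.024000282485063536 f [0.4 1.  1. ]
delta tool cm [1.29 0.29 7.25]
turn deg [-0.14  0.52  0.14]
white [90. 16.] z90 0.0224 encl [0.589  0.2386] 0.0291 ell [0.5793 0.2369] [0.0262 0.061 ]
white [282. 148.] z90 0.0341 encl [0.5194 0.0897] 0.0209 ell [0.5194 0.0897] [0.0407 0.0408]
pocket [ 243    0   69   34 1777] [0.5949 0.0906 0.0071] [0.6211 0.1366 0.0149]
```

View pics/w6.png

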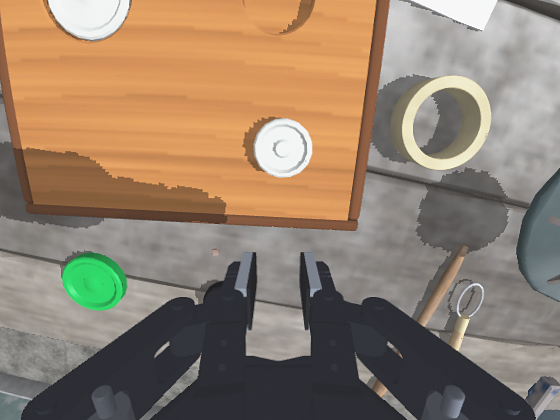

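The small disc is at (282,148), or (0.519, 0.090) in world coordinates, and its pocket is at (279,10). Going down behind it.

Call:
{"name": "servo_tool", "arguments": {"deltas": [0.5, 0.2, 2.0, 0, 0.5, -1.0, 0.4, 0.1, 2.0, 0, 0, 0, 0, 0, 1.0, 0, 0, 0, 0, 0, 0, 0, 0, 0, 0, 0, 0, 0, 0, 0]}}

```text
clock: 7.9
position: [0.4756, 0.0842, 0.0472]
ee_rot: [-0.002, 0.993, 0.115, 0.001]
contact_force: [0.6, -0.4, 0.1]
width: 0.0237
```

```bash
python3 go.py .4765 .0799 .025 12.9
```

```text
7.9 pos [0.4756 0.0842 0.0472] yaw 13.22 toolz [ 0.001   0.0034 -1.    ] w 0.023733691379615507 f [ 0.6 -0.4  0.1]
delta tool cm [-0.01  0.45  2.22]
turn deg [-0.18 -0.1   0.32]
```

Call:
{"name": "servo_tool", "arguments": {"deltas": [0, 0.4, 1.0, -0.2, 0, 0.3, 0, 0, 0.7, 0, 0, 0, 0, 0, 0.2, 0, 0, 0, 0, 0, 0, 0, 0, 0]}}

```text
clock: 8.3
position: [0.4777, 0.0805, 0.028]
ee_rot: [0.0, 0.994, 0.113, 0.002]
contact_force: [0.7, 0.5, -0.3]
width: 0.0241
```

```bash
python3 go.py .4765 .0799 .025 12.9; python3 - <<'E'
from h import *
snap('wrist','w7')
E
python3 wm.py w7
```

```text
8.3 pos [0.4777 0.0805 0.028 ] yaw 12.94 toolz [ 4.8e-03 -2.0e-04 -1.0e+00] w 0.02408895694740807 f [ 0.7  0.5 -0.3]
delta tool cm [-0.13  0.03  0.3 ]
turn deg [ 0.07 -0.26  0.04]
white [23. 15.] z90 0.0229 encl [0.5752 0.2244] 0.0171 ell [0.5757 0.2271] [0.0161 0.0321]
white [278. 191.] z90 0.0344 encl [0.5203 0.0896] 0.0212 ell [0.5203 0.0895] [0.0406 0.0414]
pocket [ 230    0   88   28 1784] [0.5952 0.091  0.0083] [0.6132 0.1322 0.0128]
```

View pics/w7.png

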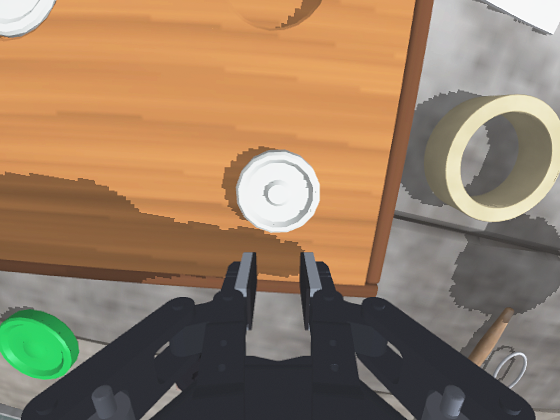

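The fingers at (248,280) and (308,280) are centred behind the small disc at (278,191). I'll push in the same way.

Call:
{"name": "servo_tool", "arguments": {"deltas": [0.7, 0, 0.1, 0, -0.3, 0, 0.7, 0, 0.1, 0, 0, 0, 0.7, 0, 0, 0, 0, 0, 0.7, 0, 0, 0, 0, 0, 0.7, 0, 0, 0, 0, 0, 0.7, 0, 0, 0, 0, 0, 0.7, 0, 0, 0, 0, 0, 0.5, 0, 0, 0, 0, 0, 0.3, 0, 0, 0, 0, 0, 0, 0, 0, 0, 0, 0]}}

```text
clock: 9.35
position: [0.5402, 0.0946, 0.0267]
ee_rot: [0.001, 0.994, 0.113, 0.001]
contact_force: [0.7, -0.5, -0.9]
width: 0.0242
```

```bash
python3 - <<'E'
from h import *
snap('wrist','w8')
E
python3 wm.py w8;  python3 go.py .5914 .1062 .025 12.9
```

```text
white [ 35. 106.] z90 0.0224 encl [0.5953 0.237 ] 0.0306 ell [0.5954 0.2327] [0.0453 0.0626]
white [278. 220.] z90 0.0342 encl [0.5687 0.0996] 0.0211 ell [0.5683 0.0999] [0.0401 0.0405]
pocket [ 228   69   92   95 6822] [0.5923 0.09   0.0076] [0.6392 0.1368 0.016 ]
9.4 pos [0.5398 0.0945 0.0267] yaw 12.93 toolz [ 0.0018 -0.0013 -1.    ] w 0.023791675048944985 f [ 0.4 -0.5  0.1]
delta tool cm [5.29 0.02 0.17]
turn deg [ 0.09 -0.09  0.03]
```

View pics/w8.png

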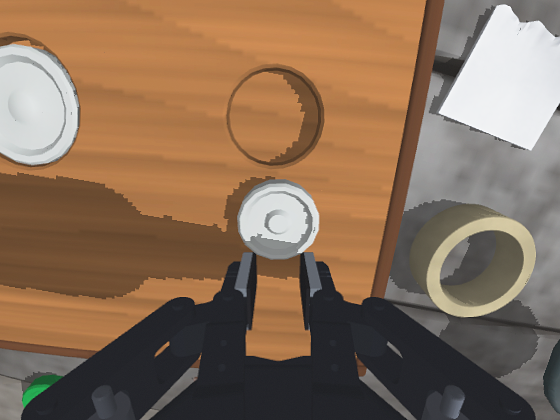

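```bash
python3 - <<'E'
from h import *
f=np.load('pics/w8.npz');c={k:f[k] for k in('camera_matrix','distortion','rvec','tvec')}
w=ray(c,[[227,115],[324,117],[275,65],[277,166],[275.5,115.5],[278,220]],.022);print(w.round(4)); print(ray(c,[[278.5,219.5]],.034))
E
```

```text
[[0.6124 0.1357 0.022 ]
 [0.6221 0.0894 0.022 ]
 [0.6395 0.1179 0.022 ]
 [0.5933 0.1064 0.022 ]
 [0.6174 0.1126 0.022 ]
 [0.5647 0.0993 0.022 ]]
[[0.56940292 0.10010164 0.034     ]]
```

Call:
{"name": "servo_tool", "arguments": {"deltas": [0.6, -0.05, 0.1, 0, -0.1, 0, 0.6, -0.05, 0.1, 0, 0, 0, 0.6, -0.03, 0, 0, 0, 0, 0.6, -0.03, 0, 0, 0, 0, 0.6, 0, 0, 0, 0, 0, 0.6, 0, 0, 0, 0, 0, 0.5, 0, 0, 0, 0, 0, 0.4, 0, 0, 0, 0, 0, 0, 0, 0, 0, 0, 0]}}

```text
clock: 10.3
position: [0.5868, 0.1072, 0.0244]
ee_rot: [0.001, 0.994, 0.113, -0.0]
contact_force: [-0.7, 0.5, 0.3]
width: 0.0243
```

```bash
python3 - <<'E'
from h import *
snap('wrist','w9')
E
python3 wm.py w9;  python3 go.py .5895 .1062 .025 12.9
```

```text
white [ 45. 194.] z90 0.0223 encl [0.5972 0.2389] 0.031 ell [0.5965 0.2382] [0.0552 0.0607]
white [277. 217.] z90 0.0309 encl [0.6157 0.1132] 0.0216 ell [0.6156 0.1131] [0.0397 0.0422]
pocket [  0 136  53  23 301] [0.61   0.2393 0.0084] [0.6256 0.2712 0.016 ]
pocket [234 169  86  54 889] [0.6033 0.0901 0.0082] [0.6371 0.137  0.016 ]
10.35 pos [0.5864 0.1071 0.0243] yaw 12.93 toolz [-0.001  -0.0018 -1.    ] w 0.023822671085488474 f [0.6 0.3 0. ]
delta tool cm [ 0.29  0.16 -0.07]
turn deg [0.09 0.08 0.03]
```

View pics/w9.png

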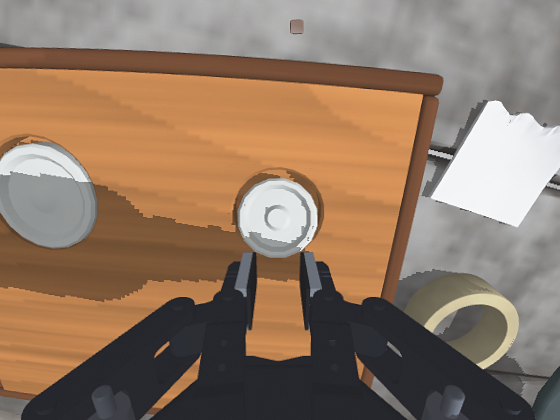

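The small disc at (277,217) is still tilted, with its trailing edge on the pocket rim. It needs a few millimetres more.

Call:
{"name": "servo_tool", "arguments": {"deltas": [0.3, 0, 0, 0, 0, 0, 0.3, 0, 0, 0, 0, 0, 0, 0, 0, 0, 0, 0]}}

```text
clock: 10.65
position: [0.5921, 0.1085, 0.0243]
ee_rot: [0.001, 0.994, 0.113, -0.001]
contact_force: [0.3, -0.2, 0.2]
width: 0.0241
```

```bash
python3 - <<'E'
from h import *
snap('wrist','w10')
E
python3 wm.py w10;  python3 go.py .5895 .1062 .025 12.9
```

```text
white [ 47. 204.] z90 0.0224 encl [0.5975 0.2394] 0.031 ell [0.5966 0.2387] [0.0561 0.0604]
white [278. 220.] z90 0.0222 encl [0.6174 0.1133] 0.0213 ell [0.6169 0.1131] [0.0406 0.0408]
pocket [  0 147  54  26 314] [0.6074 0.2405 0.0084] [0.6253 0.2727 0.0159]
pocket [235 180  85  74 599] [0.5929 0.09   0.008 ] [0.6367 0.1371 0.016 ]
10.7 pos [0.5918 0.1085 0.0243] yaw 12.93 toolz [-0.0019 -0.0019 -1.    ] w 0.023884777223498257 f [ 1.1 -0.3  0.2]
delta tool cm [-0.28  0.17 -0.07]
turn deg [0.08 0.13 0.03]
```

View pics/w10.png

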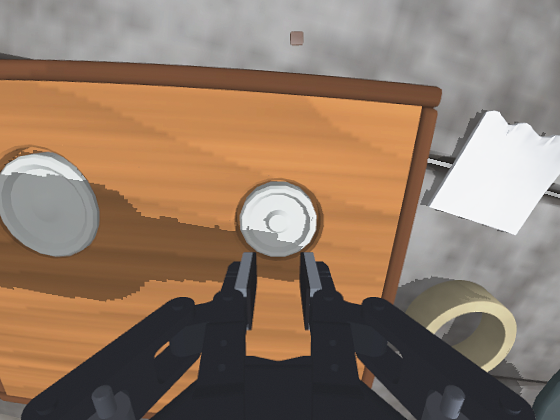

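Both are down; the small disc's z is now 0.022. I'll lift and move back so the top camera has a clear view.

Call:
{"name": "servo_tool", "arguments": {"deltas": [0, 0, -3, 0, 0, 0, -1, 0, -4, 0, 0, 0, -3, 0, -4, 0, 0, 0, -3, 1, -4, 0, 0, 0, -3, 3, -3, 0, 0, 0, -3, 4, -3, 0, 0, 0, -2, 4, -2, 0, 0, 0, -2, 4, 0, 0, 0, 0, -2, 4, 0, 0, 0, 0, -2, 4, 0, 0, 0, 0, 0, 4, 0, 0, 0, 0, 0, 4, 0, 0, 0, 0, 0, 0, 0, 0, 0, 0, 0, 0, 0, 0, 0, 0]}}

```text
clock: 12.1
position: [0.4575, -0.2531, 0.2595]
ee_rot: [0.004, 0.993, 0.114, 0.001]
contact_force: [-0.8, 0.4, -0.7]
width: 0.0239
```

```bash
python3 - <<'E'
from h import *
p,d,c=snap('top','t9');cv2.imwrite('pics/t9c.png',cv2.resize(p[130:310,190:410,::-1],None,fx=3.3,fy=3.3,interpolation=cv2.INTER_CUBIC))
p,d,c=snap('side','s9');cv2.imwrite('pics/s9c.png',cv2.resize(p[150:300,180:390,::-1],None,fx=3.8,fy=3.8,interpolation=cv2.INTER_CUBIC))
E
for t in t9 s9; do python3 wm.py $t; python3 flat.py $t .599 .241 0 .029; python3 flat.py $t .618 .1125 0 .020; done;  python3 go.py .3 -.1 .3
```

```text
white [318. 176.] z90 0.0234 encl [0.6164 0.1132] 0.021 ell [0.6163 0.113 ] [0.0396 0.04  ]
white [263. 184.] z90 0.0235 encl [0.5955 0.2402] 0.0303 ell [0.5955 0.24  ] [0.0574 0.0586]
n 461 disc slope/z [0.0029 0.0092 0.0201] board slope/z [-0.0027 -0.0005  0.022 ] 367
n 223 disc slope/z [ 0.0148 -0.0143  0.0203] board slope/z [-0.001  -0.0005  0.0224] 296
white [241. 234.] z90 0.0218 encl [0.5947 0.2457] 0.0316 ell [0.5942 0.2455] [0.0582 0.0599]
n 298 disc slope/z [-0.0074 -0.0038  0.0195] board slope/z [-0.0004 -0.0037  0.0215] 236
n 93 disc slope/z [-0.0023 -0.0016  0.0197] board slope/z [-0.0002  0.0007  0.0215] 138
12.2 pos [ 0.4576 -0.2522  0.2596] yaw 13.16 toolz [ 0.0024 -0.0088 -1.    ] w 0.02383424777937214 f [ 0.6 -0.1  0.4]
delta tool cm [-11.88 -18.38  -4.21]
turn deg [ 0.52 -0.02  0.16]
```

View pics/t9c.png

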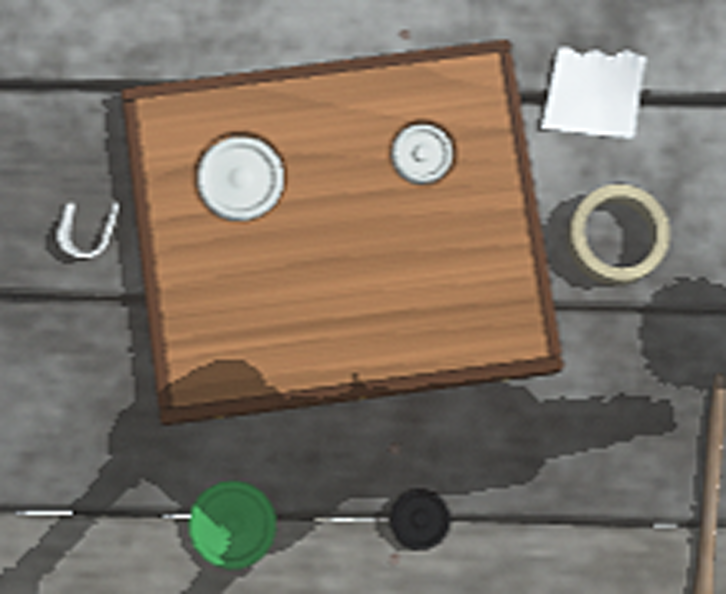

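View pics/s9c.png

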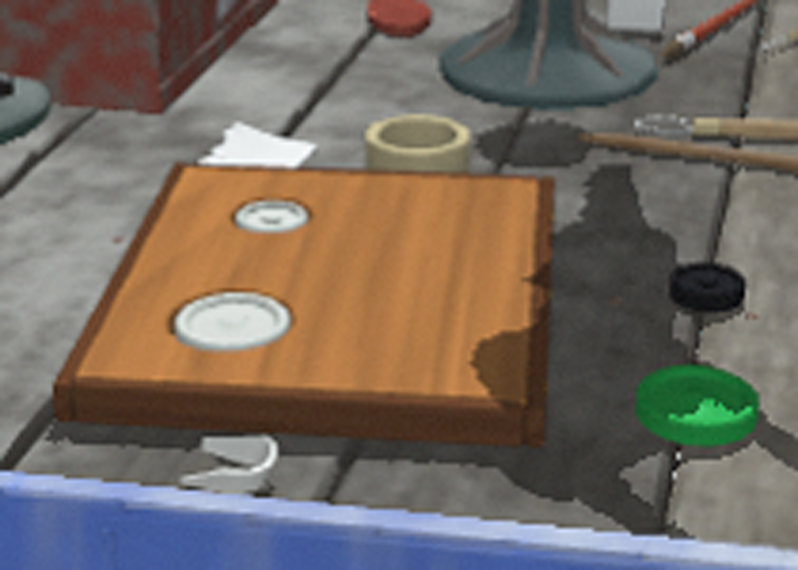

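Both roundels lie flush and flat in their own pockets, at (318,176) and (263,184) in the top view, and the bystanders haven't moved. The gripper now hovers over the turntable, so I'll raise it and then hand in.

Call:
{"name": "servo_tool", "arguments": {"deltas": [0, 0, -3, 0, 0, 0, 0, 0, -3, 0, 0, 0, 0, 0, -2, 0, 0, 0, 0, 0, 0, 0, 0, 0, 0, 0, 0, 0, 0, 0]}}

```text
clock: 12.7
position: [0.4558, -0.2435, 0.3407]
ee_rot: [0.002, 0.993, 0.119, -0.001]
contact_force: [-0.4, 0.7, 0.0]
width: 0.0239
```

```bash
python3 - <<'E'
from h import *
s=manip.get_state();print(s['position'],s['contact_force'],s['clock']);print(manip.sign_off())
E
```

```text
[ 0.45578924 -0.24352594  0.34068948] [-0.35050838  0.71869037  0.01451004] 12.7
the job is handed in; nothing more can be done
None
```

Both roundels are in their own pockets, and I handed the job in at about 12.7 s with the arm clear. I pushed each one across the board with two partly opened fingertips behind it. The small one first stuck tilted on the pocket's rim and dropped in after a few millimetres more.

**Last checks:**
- **Seating:** after the arm withdrew, the top and side views showed both discs level with the board, rims at about 22–23 mm. Measured slopes were 0.02 rad or less.
- **Centring:** from above, the large disc measured about 4–5 mm from my pocket estimate and the small one 1–3 mm, depending on the view. Once seated they can be at most 2.5 mm off, so I put the excess down to camera error.
- **Bystanders:** the petal tile, tape roll and cuff showed no movement by eye; I did not measure them.

**Disagreements:** two checks did not agree with the rest.
- An early flatness fit of the large disc in the wrist view was first spoilt by finger pixels. Refitted, it still showed about 0.04, but the board showed the same amount the other way. The later top and side fits settled it.
- The side view's y readings differed from the top view's by 3–5 mm.

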